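# Unload and open a tile press in the conservation workshop

### The job

Open the bench press so that a colleague can take out the glued terracotta tile: first lift the steel weight off the press beam and hang it by its handle on both prongs of the hook stand. Then draw the press's spring latch aside by its upright grip, lift the beam's coupler off the ball and finish while still holding the beam up, with the coupler about 90 mm higher than it sat. Leave the tile in the press and the other things on the bench where they are.

Things in the scene. Friction and masses are not known exactly. Their poses are not given: they have to be found in the camera images.
- weight_bar (a point): Middle of the steel weight's handle bar: a rigid upright handle, round bar 10 mm thick, two uprights 92 mm apart (centre lines), bar centre 75 mm above the block's underside, 54 mm free under the bar. x across the bar, y along it, z up. At the start the weight lies on the flat dark platform in the middle of the press beam, bar about along the beam.
- weight: The steel weight: a flat block 45 (x) x 104 (y) x 16 mm with the handle, about 0.55 kg; origin at the centre of its underside, axes as weight_bar.
- hook_seat (a point): Where the middle of the weight's bar lies when hung: midway between the two prongs, 159 mm above the table. The bar must lie along y (from prong to prong), anywhere from x = -25 to 45 mm here; the prongs point to -x. z up. The block is too wide to pass down over the prongs: bring the handle over the turned-up tips from the -x side, bar above the prongs and block below them, then lower.
- hook: The fixed hook stand: foot plate 170 x 150 x 14 mm; origin on the table under hook_seat, same axes. Post 20 mm thick at x = 70 mm, no higher than 162 mm. Two parallel prongs, 8 mm round bar, 60 mm apart (centre lines), run from the post to x = -28 mm and turn up; tips end at x = -40 mm, 15 mm above hook_seat.
- press: The fixed tile press: base plate 160 (x) x 350 (y) x 18 mm, origin at the centre of its underside, z up. A bare aluminium beam lies along y above the tile, hinged at y = +130 mm; at y = -130 mm its round dark coupler (72 mm across, top 118 mm above the table) sits over a fixed steel ball. The weight platform on the beam (72 x 150 mm) is 115 mm above the table.
- beam_hinge (a point): A point on the beam's hinge axis, midway between the cheeks, 97.5 mm above the table; axes as the press: the hinge axis is the x axis of this frame.
- coupler (a point): Centre of the top of the coupler, at the free end of the beam, 260 mm from the hinge axis; 118 mm above the table when seated. Moves with the beam.
- beam (a joint): Beam angle, rad: 0 lying down with the coupler on the ball, grows as the free end rises (turning about -x of the press), stop at 0.75. The beam with latch weighs about 0.8 kg and falls back if let go. 0.35 rad is a rise of about 90 mm.
- latch_grip (a point): Grip point on the latch's upright black paddle: 12 mm thick (x of the press), 24 mm wide (y), top 20 mm above this point, 84 mm of it below; 65 mm to the -x side of the ball's centre, 145 mm above the table at the start, 27 mm higher than the coupler's top. Carried by the beam, moves with it.
- latch (a joint): Latch travel, m: 0 shut, its bar under the ball locks the beam; grows as the paddle is drawn along -x of the press, stop at 0.016. The beam is free from 0.010 on. Spring: about 4 N at 0, 10 N at the stop; springs back if let go, harmless once the coupler is clear of the ball. The beam can be lifted by the paddle while it is held out.
- tile: Terracotta octagon 120 mm across, 28 mm thick, under the beam's round rubber foot in the press; stays where it is. Origin at its underside.
- spare_tile: Bystander: terracotta octagon 110 mm across, 28 mm thick, on the table. Origin at its underside.
- jar: Bystander: amber jar with black cap, 56 mm across, 75 mm tall. Origin at its underside.
- foam_block: Bystander: white foam block 70 x 130 x 45 mm. Origin at its underside.
- brush: Bystander: a brush lying on the table.
Mind the look-alikes: they are no part of the job. Leave any purple look-alike of the weight alone. Leave any yellow look-alike of the tile alone.

How it is judged:
On the way, in this order (a step that is already met when the one before it is completed fails the run):
1. the weight hangs by its handle on the prongs, let go, off the beam (contact force between weight and hook above 1.5 N and contact force between weight and beam below 0.2 N and x of weight_bar in the frame of hook_seat between -0.036 and 0.056 m and y of weight_bar in the frame of hook_seat between -0.025 and 0.025 m and z of weight_bar in the frame of hook_seat between -0.008 and 0.014 m and contact force between weight and the fingers below 0.2 N and linear speed of weight below 0.1 m/s), for 0.3 s.
2. the latch is drawn aside while the beam is still down (value of joint latch above 0.009 m and value of joint beam below 0.06 rad), for 0.05 s.
At the end, for the whole second after the job is handed in: Gripper holds the beam still above 0.27 rad (coupler 70 mm or more up) with over 1 N; press and tile do not carry it. The weight hangs still and released on the prongs, bar within 25 mm of the middle, between tips and post. Tile moved under 15 mm, other things under 30 mm (all of step 1 and value of joint beam above 0.27 rad and contact force between the fingers and beam above 1 N and contact force between beam and press below 0.2 N and contact force between beam and tile below 0.2 N and velocity of joint beam between -0.1 and 0.1 rad/s and distance of tile from where it was at the start of the episode below 0.015 m and distance of each of spare_tile, jar, foam_block, brush from where it was at the start of the episode below 0.03 m); the arm keeps its last pose, push and grip.
It fails at once if the beam is raised with the weight still on it (contact force between weight and beam above 0.3 N and value of joint beam above 0.05 rad).
It fails at once if the weight is dropped on the bench (height (world z) of weight below 0.04 m).
It fails at once if the tile in the press is disturbed (distance of tile from where it was at the start of the episode above 0.02 m).
It fails at once if a bystander is disturbed (distance of any of spare_tile, jar, foam_block, brush from where it was at the start of the episode above 0.035 m).
It also fails if it takes over 51 s, if anything falls off the work surface, if the arm or the gripper's body presses on something with over 40 N, if the wrist force passes 120 N, or if a joint passes its speed limit or range.

### The arm

A 6-joint arm with a two-finger parallel gripper is mounted at the origin on the work surface. World frame = base frame: x ahead of the robot, y to its left, z up, the work surface at z = 0. Lengths are in m, angles in rad, forces in N, time in s.
With the tool pointing down it reaches from about 0.275 to 0.875 m from the base axis. Payload 12.5 kg.
Tool frame: the origin (TCP) lies on the front face of the gripper's body, between the roots of the fingers; the fingertips stand 73 mm ahead of it and the grasp point (between the pads) lies 54 mm ahead of it (env.pinch_z is the distance from the TCP to the grasp point, in m); z points along the fingers, y is the direction in which the jaws open and shut (so a half turn about z gives the same grasp; the last joint's range is limited). The gripper opens to 85 mm and grips with 20 to 120 N. Pads are 22 mm wide; open, the fingers measure 114 mm over their backs; the gripper's body (76 mm by 85 mm) begins 54 mm behind the grasp point. The pads swing forward as they close: fully open they stand 13 mm farther back than shut.
Start: joints at [-1.404, 0.351, 1.652, -0, 1.139, -0.085], TCP at [0.137, -0.533, 0.304] pointing down, gripper open.
Joint ranges: [-2.75, 2.75], [-0.79, 2.1], [0.01, 2.65], [-1.57, 4.71], [0.07, 3.14], [-2.87, 2.87]. Speed limits (rad/s): [2.22, 2.22, 2.79, 3.14, 3.14, 3.14].

### API

Orientations are given as a unit quaternion [w, x, y, z].
In Python, from bench import env gives the robot as it stands.
- The arm moves only by the shell command python3 -m creep 'ROWS' [OPENING] [FORCE]. ROWS is JSON, a list of rows, each a list of 6 numbers: the shift along the tool's x, y, z in m, then the turn, a rotation vector about the tool's x, y, z in degrees. In form: [[x, y, z, ax, ay, az], ...]. A call has 1 to 8 rows; each row is the pose to reach, as a shift and turn from the pose commanded when the call began, along the tool's axes at that moment; what a row does not reach only later rows make up. A row lasts 1/12 s, in which the tool goes at most 41.7 mm and 7.16 degrees, less where a joint would pass 70% of its speed; a pose out of reach is approached as far as the arm can. A call with a gripper value outside its range is refused whole. OPENING is the finger opening in m, from 0 to 0.0854, set as the call begins (- or left out, the last holds). The fingers move at their own pace and stop on an object; FORCE is the grip in N (left out, the last holds). Time passes only in rows, so rows that repeat a pose let the fingers close. It gives the time, the measured TCP pose, the force and the opening at its end, in the units of the state.
- env.get_obs(): the state, without advancing time (a new reading comes with each control period).
- env.read_camera(name): name is "scene" or "side" or "wrist"; returns the picture (480x640x3 uint8, blue, green, red); there is no depth.
- env.calibration(name): a dict with "K" (3x3 intrinsics, pixels), "D" ([k1, k2, p1, p2, k3] as OpenCV has them; the pictures are not rectified), "cam_to_world" (4x4, takes a point from camera to world coordinates). Camera axes: x right, y down, z forward; pixel columns grow to the right and rows downward; lengths in m; the calibration is good to about 2 mm. A picture is of the moment at which its call begins: read the wrist's pose just before it. calibration takes no time and is no camera call; for the wrist camera it gives the pose at the moment of the call.
- env.close_job(): hands the job in, once; it reports no verdict.
The state is a dict: "time": time; "joint_positions": joint angles; "joint_velocities": joint speeds; "joint_efforts": joint torques, N m; "tool_pos": TCP position; "ee_rot": TCP orientation; "wrist_force": force on the tool from outside, world axes, zero at the start; "wrist_torque": the same for the moment, N m; "opening": finger opening in m.
Only numpy, scipy, OpenCV 4.12 (cv2) and the standard library are available. Lean on these libraries where they do the work, as an engineer would, in place of code of your own. Each camera call takes 0.05 s, during which the arm holds its last target.

## Working session

There is one attempt and no reset: what is moved stays moved. The work goes in short steps, Python scripts to look and compute and a shell command to move; the robot and the scene stay as the last step left them, time stands still between calls to the robot, and variables do not carry over. Pictures are saved under pics/ and viewed, and the job is handed in when it is done.

```bash
ls; mkdir -p pics; python3 - <<'E'
from bench import env
import cv2
o=env.get_obs(); print(o)
for n in ("scene","side","wrist"):
    c=env.calibration(n); print(n,c)
    cv2.imwrite(f"pics/{n}0.png",env.read_camera(n))
E
```

```text
pics
{'time': 0.0, 'joint_positions': array([-1.40360818e+00,  3.51249160e-01,  1.65242544e+00,  3.01212205e-05,
        1.13909344e+00, -8.46009735e-02]), 'joint_velocities': array([ 0.00110148,  0.00106958, -0.00071812,  0.00117018, -0.00179462,
       -0.00011658]), 'joint_efforts': array([ 2.15296452e-03, -5.06097293e+01, -2.91406828e+01, -1.41422302e-05,
        4.55208370e-03, -1.68913903e-05]), 'tool_pos': array([ 0.13701391, -0.53240801,  0.30335078]), 'ee_rot': array([-5.87754552e-04,  9.92086362e-01,  1.25555982e-01, -1.05974683e-05]), 'wrist_force': array([-0.79281755,  0.56530779,  0.55058896]), 'wrist_torque': array([-0.00814623,  0.00326999, -0.00117924]), 'opening': 0.08544406780643612}
scene {'K': array([[511.82715933,   0.        , 326.3339257 ],
       [  0.        , 511.82715933, 241.171215  ],
       [  0.        ,   0.        ,   1.        ]]), 'D': array([0.03607833, 0.        , 0.        , 0.        , 0.        ]), 'cam_to_world': array([[ 0.26556556,  0.77514973, -0.57325198,  1.38662178],
       [ 0.96404689, -0.20770719,  0.16574471, -0.2600334 ],
       [ 0
[... 428 characters left out ...]
96607],
       [-0.24371089, -0.55331204,  0.79652419, -1.34813779],
       [-0.01130589, -0.81961106, -0.57280876,  1.09117805],
       [ 0.        ,  0.        ,  0.        ,  1.        ]])}
wrist {'K': array([[348.78703039,   0.        , 323.53446915],
       [  0.        , 348.78703039, 242.38813666],
       [  0.        ,   0.        ,   1.        ]]), 'D': array([-0.06469771,  0.        ,  0.        ,  0.        ,  0.        ]), 'cam_to_world': array([[ 0.25004353, -0.91454313, -0.31794511,  0.21926602],
       [-0.96823342, -0.23668963, -0.08063538, -0.51136108],
       [-0.00150978,  0.32800744, -0.94467393,  0.3746515 ],
       [ 0.        ,  0.        ,  0.        ,  1.        ]])}
```

View pics/scene0.png

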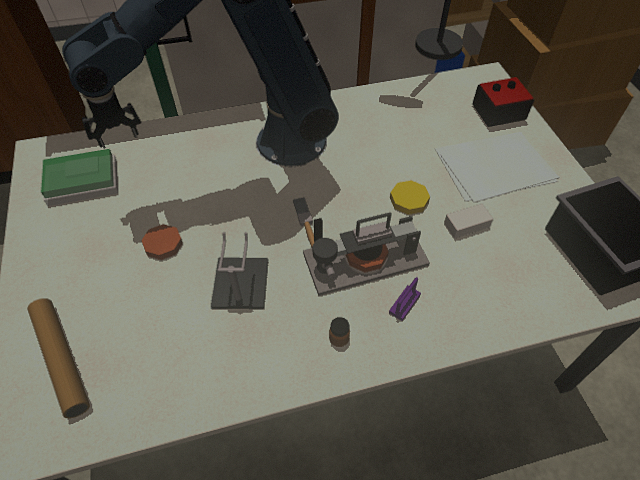

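View pics/side0.png

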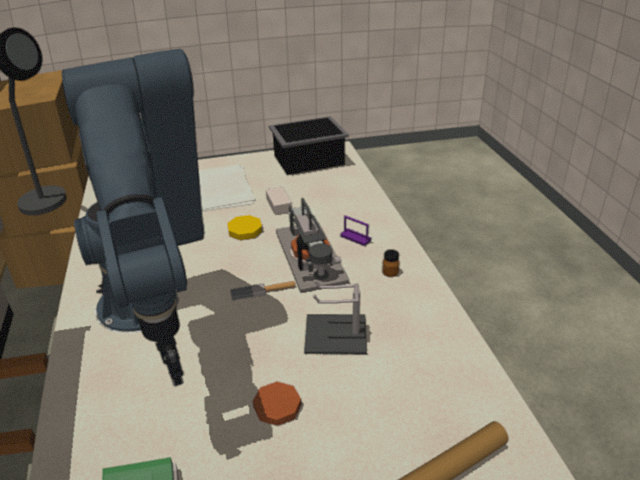

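View pics/wrist0.png

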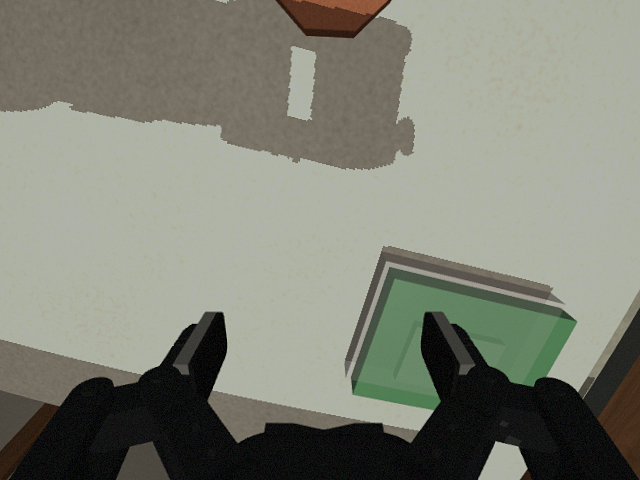

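The weight could be confused with two things: the steel handle on the press, scene (374,222), side (305,215), and the purple handle, scene (405,300), side (356,230). The press tile could be confused with three: the tile under the beam at scene (367,255), the yellow octagon (410,196), and the spare tile (162,241). I choose the steel handle on the press beam, and will check it in crops.

```bash
cat > h.py <<'E'
import cv2,numpy as np
from bench import env
def ray(n,u,v,cal=None):
    c=cal or env.calibration(n)
    p=cv2.undistortPoints(np.array([[[u,v]]],float),c["K"],c["D"])[0,0]
    T=c["cam_to_world"]; d=T[:3,:3]@np.array([p[0],p[1],1]); return T[:3,3],d/np.linalg.norm(d)
def atz(n,u,v,z,cal=None):
    o,d=ray(n,u,v,cal); return o+d*(z-o[2])/d[2]
def tri(obs):
    A=np.zeros((3,3));b=np.zeros(3);R=[]
    for (n,u,v,*c) in obs:
        o,d=ray(n,u,v,*(c or [None])); P=np.eye(3)-np.outer(d,d);A+=P;b+=P@o;R.append((o,d))
    x=np.linalg.solve(A,b); return x,[np.linalg.norm(np.cross(x-o,d)) for o,d in R]
def proj(n,p,cal=None):
    c=cal or env.calibration(n); T=np.linalg.inv(c["cam_to_world"])
    r,_=cv2.Rodrigues(T[:3,:3]); return cv2.projectPoints(np.array([p],float).reshape(-1,3),r,T[:3,3],c["K"],c["D"])[0].reshape(-1,2)
E
python3 - <<'E'
import cv2
a=cv2.imread("pics/scene0.png");b=cv2.imread("pics/side0.png")
cv2.imwrite("pics/s1.png",cv2.resize(a[180:320,200:440],None,fx=3.3,fy=3.3,interpolation=2))
cv2.imwrite("pics/d1.png",cv2.resize(b[180:360,220:420],None,fx=3.3,fy=3.3,interpolation=2))
E
```

```text
(no output)
```

View pics/s1.png

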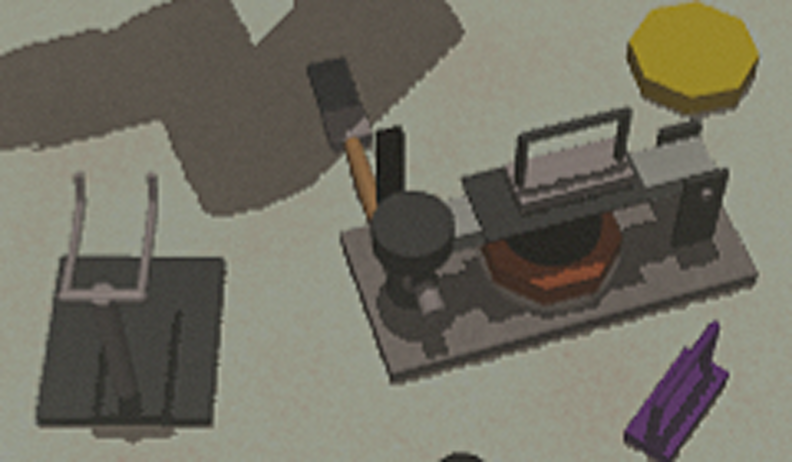

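View pics/d1.png

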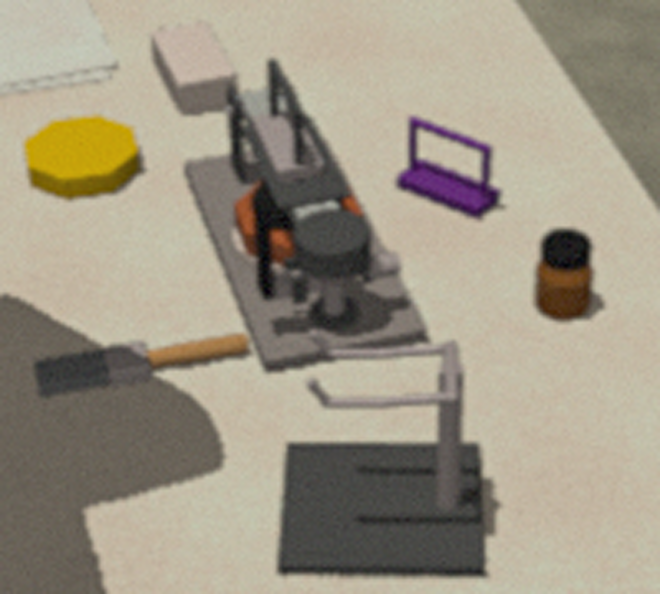

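```bash
python3 - <<'E'
from h import *
np.set_printoptions(precision=4,suppress=True)
f=3.3
S=lambda x,y:("scene",200+x/f,180+y/f)
D=lambda x,y:("side",220+x/f,180+y/f)
for k,a,b in [("barL",S(521,136),D(299,112)),("barR",S(627,112),D(272,65)),("tipL(-y)",S(79,176),D(312,385)),("tipR",S(152,178),D(318,345)),
 ("postL",S(68,297),D(448,400)),("postR",S(145,295),D(452,348)),("coup",S(413,222),D(332,232)),("paddle",S(391,128),D(263,188))]:
    x,e=tri([a,b]); print(k,x,np.array(e))
print("hook foot z14", [atz(*S(*p),0.014)[:2] for p in [(62,257),(224,258),(213,424),(38,424)]])
print("base z18", [atz(*S(*p),0.018)[:2] for p in [(342,235),(395,378),(757,274)]])
print("coupler z118",atz(*S(413,222),.118),atz(*D(332,232),.118))
print("bar z.19",atz(*S(521,136),.19),atz(*S(627,112),.19))
E
```

```text
barL [0.5674 0.065  0.1924] [0.0014 0.0014]
barR [0.5626 0.1602 0.1894] [0.0006 0.0006]
tipL(-y) [ 0.4956 -0.2936  0.1695] [0.0008 0.0008]
tipR [ 0.5116 -0.2373  0.164 ] [0.0035 0.0035]
postL [ 0.5993 -0.3202  0.1523] [0.0002 0.0002]
postR [ 0.6182 -0.2621  0.1566] [0.0019 0.0019]
coup [ 0.5756 -0.0289  0.1172] [0.0006 0.0006]
paddle [ 0.5147 -0.031   0.1761] [0.0021 0.0021]
hook foot z14 [array([ 0.4583, -0.3266]), array([ 0.4975, -0.1849]), array([ 0.6635, -0.2281]), array([ 0.6247, -0.3709])]
base z18 [array([ 0.5032, -0.0757]), array([ 0.6624, -0.0679]), array([0.6423, 0.2762])]
coupler z118 [ 0.5756 -0.0287  0.118 ] [ 0.5756 -0.0308  0.118 ]
bar z.19 [0.564  0.0668 0.19  ] [0.5624 0.1604 0.19  ]
```

The crops confirm the choice: the steel handle sits on the beam platform (scene crop 520–627, ~120). The purple one lies on the table. Now I'm moving above the weight.

```bash
cat >> h.py <<'E'
from scipy.spatial.transform import Rotation as Rn
def q2R(q): return Rn.from_quat([q[1],q[2],q[3],q[0]])
def down(yaw): # tool x at yaw deg, z down
    a=np.radians(yaw); c,s=np.cos(a),np.sin(a)
    return Rn.from_matrix(np.array([[c,s,0],[s,-c,0],[0,0,-1]]))
def goto(p,R):
    o=env.get_obs(); R0=q2R(o["ee_rot"])
    print("row",np.round(R0.inv().apply(np.array(p)-o["tool_pos"]),4),np.round((R0.inv()*R).as_rotvec(degrees=True),2),"pos",np.round(o["tool_pos"],4),"t",o["time"])
E
python3 -c "
from h import *
goto([.5645,.1125,.37],down(92.5))"
python3 -m creep '[[0.575,-0.518,-0.067,0,0,-78],[0.575,-0.518,-0.067,0,0,-78],[0.575,-0.518,-0.067,0,0,-78],[0.575,-0.518,-0.067,0,0,-78],[0.575,-0.518,-0.067,0,0,-78],[0.575,-0.518,-0.067,0,0,-78],[0.575,-0.518,-0.067,0,0,-78],[0.575,-0.518,-0.067,0,0,-78]]' 0.085
python3 -c "
from h import *
goto([.5645,.1125,.37],down(92.5))"
```

```text
row [ 0.5747 -0.5182 -0.066 ] [-4.000e-02 -4.000e-02 -7.807e+01] pos [ 0.137  -0.5325  0.3035] t 0.15
time: 0.82
tool_pos: [0.3211, -0.254, 0.3329]
ee_rot: [0.0, 0.809, 0.588, 0.0]
wrist_force: [1.3, -1.3, 0.0]
opening: 0.0847
row [ 0.4237  0.1186 -0.0372] [ 1.000e-02  1.000e-02 -2.045e+01] pos [ 0.3211 -0.254   0.3329] t 0.8167
```

```bash

python3 -m creep '[[0.424,0.119,-0.037,0,0,-20.5],[0.424,0.119,-0.037,0,0,-20.5],[0.424,0.119,-0.037,0,0,-20.5],[0.424,0.119,-0.037,0,0,-20.5],[0.424,0.119,-0.037,0,0,-20.5],[0.424,0.119,-0.037,0,0,-20.5],[0.424,0.119,-0.037,0,0,-20.5],[0.424,0.119,-0.037,0,0,-20.5]]'
python3 -c "
from h import *
import pickle
c=env.calibration('wrist');im=env.read_camera('wrist');cv2.imwrite('pics/w1.png',im);pickle.dump(c,open('w1.pkl','wb'))
goto([.5645,.1125,.37],down(92.5))"
```

```text
time: 1.48
tool_pos: [0.5068, 0.0218, 0.3607]
ee_rot: [0.0, 0.693, 0.721, -0.0]
wrist_force: [1.1, 0.1, -1.1]
opening: 0.085
row [ 0.084   0.0584 -0.0086] [ 0.13 -0.11 -0.13] pos [0.5097 0.0262 0.3611] t 1.5333
```

View pics/w1.png

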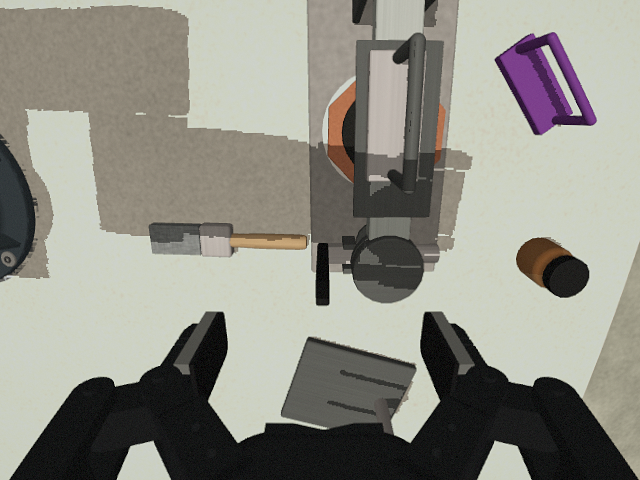

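Wrist view: the weight's bar runs (415,40) to (410,180), with the coupler at (388,268), the paddle at (322,273) and the hook foot at the bottom. Next I finish the move and take a second view.

```bash

python3 -m creep '[[0.082,0.056,-0.009,0,0,0],[0.082,0.056,-0.009,0,0,0],[0.082,0.056,-0.009,0,0,0],[0.082,0.056,-0.009,0,0,0],[0.082,0.056,-0.009,0,0,0]]'
python3 -c "
from h import *
import pickle
c=env.calibration('wrist');im=env.read_camera('wrist');cv2.imwrite('pics/w2.png',im);pickle.dump(c,open('w2.pkl','wb'))
a=cv2.imread('pics/w1.png')
cv2.imwrite('pics/w1c.png',cv2.resize(a[0:310,290:490],None,fx=2,fy=1.9,interpolation=2))
goto([.5645,.1125,.37],down(92.5))"
```

```text
time: 1.95
tool_pos: [0.5588, 0.1042, 0.3689]
ee_rot: [-0.0, 0.693, 0.721, -0.0]
wrist_force: [-0.5, -0.3, 0.5]
opening: 0.0851
row [ 0.0088  0.0063 -0.0009] [-0.06  0.02 -0.26] pos [0.5586 0.1034 0.3691] t 2.0
```

View pics/w2.png

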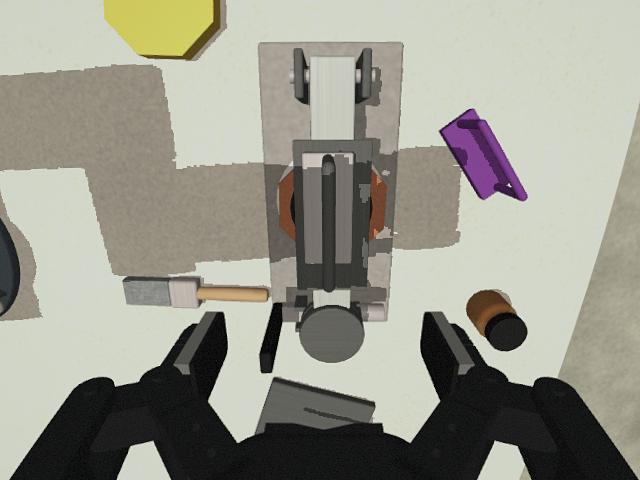

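View pics/w1c.png

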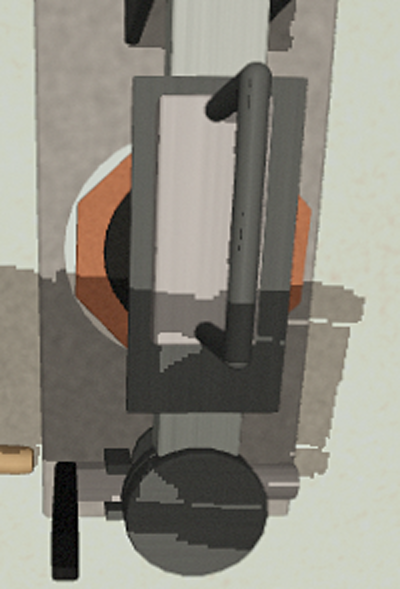

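```bash
python3 - <<'E'
from h import *
import pickle
np.set_printoptions(precision=4,suppress=True)
c1=pickle.load(open('w1.pkl','rb'));c2=pickle.load(open('w2.pkl','rb'))
f=3.3
S=lambda x,y:("scene",200+x/f,180+y/f)
D=lambda x,y:("side",220+x/f,180+y/f)
W1=lambda x,y:("wrist",x,y,c1)
W2=lambda x,y:("wrist",x,y,c2)
for k,ob in [("bar far",[W1(418.5,38),W2(328.5,158),S(627,112),D(272,65)]),("bar near",[W1(409,188.4),W2(328.5,288),S(521,136),D(299,112)]),
 ("coup",[W1(387.5,269.5),W2(332,333),S(413,222),D(332,232)])]:
    x,e=tri(ob); print(k,x,np.array(e)); x,e=tri(ob[:2]); print("  wrist only",x,np.array(e))
for z in (.19,): print([atz(*W2(328.5,v),z) if 0 else atz("wrist",328.5,v,z,c2) for v in (158,288)],[atz("wrist",a,b,z,c1) for a,b in((418.5,38),(409,188.4))])
E
```

```text
bar far [0.5614 0.1622 0.1875] [0.0015 0.0029 0.0012 0.002 ]
  wrist only [0.5615 0.1631 0.1811] [0.0018 0.0018]
bar near [0.5658 0.0652 0.1917] [0.001  0.0014 0.001  0.0026]
  wrist only [0.5643 0.0656 0.1935] [0. 0.]
coup [ 0.5741 -0.0284  0.1158] [0.0017 0.0009 0.0001 0.0022]
  wrist only [ 0.5738 -0.0316  0.1097] [0.0001 0.0001]
[array([0.5599, 0.165 , 0.19  ]), array([0.5645, 0.0638, 0.19  ])] [array([0.5609, 0.1601, 0.19  ]), array([0.5652, 0.0651, 0.19  ])]
```

```bash
python3 -c "
from h import *
goto([.5633,.1137,.243],down(92.7))"
```

```text
row [0.0101 0.0053 0.1261] [-0.06  0.02 -0.46] pos [0.5586 0.1034 0.3691] t 2.0
```

```bash

python3 -m creep '[[0.008,0.004,0.02,0,0,-0.4],[0.01,0.005,0.05,0,0,-0.4],[0.01,0.005,0.08,0,0,-0.4],[0.01,0.005,0.106,0,0,-0.4],[0.01,0.005,0.12,0,0,-0.4],[0.01,0.005,0.126,0,0,-0.4],[0.01,0.005,0.126,0,0,-0.4],[0.01,0.005,0.126,0,0,-0.4]]'
python3 -c "
from h import *
im=env.read_camera('wrist');cv2.imwrite('pics/w3.png',im)
goto([.5633,.1137,.243],down(92.7))"
```

```text
time: 2.67
tool_pos: [0.5637, 0.1133, 0.2445]
ee_rot: [0.0, 0.691, 0.723, 0.0]
wrist_force: [0.5, -0.2, 0.6]
opening: 0.0854
row [ 0.0002 -0.0006  0.0019] [ 0.11 -0.01 -0.11] pos [0.5639 0.1135 0.2449] t 2.7167
```

View pics/w3.png

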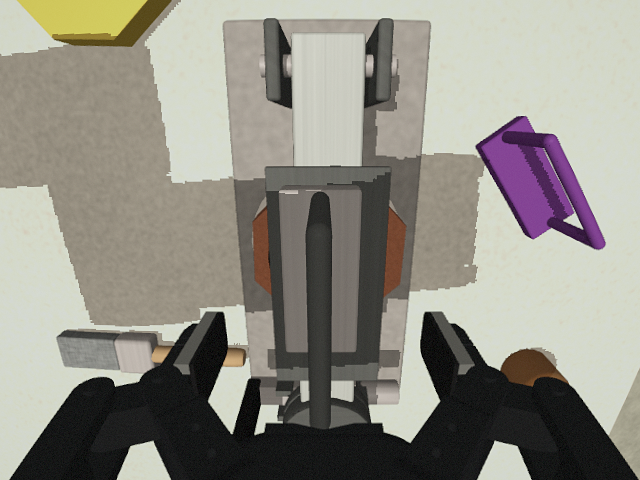

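The bar at x≈319 is centred between the pads (mid ≈ 323). Closing.

```bash

python3 -m creep '[[0,0,0.002,0,0,0],[0,0,0.002,0,0,0],[0,0,0.002,0,0,0],[0,0,0.002,0,0,0],[0,0,0.002,0,0,0],[0,0,0.002,0,0,0],[0,0,0.002,0,0,0],[0,0,0.002,0,0,0]]' 0 70
python3 -m creep '[[0,0,0,0,0,0],[0,0,0,0,0,0],[0,0,0,0,0,0],[0,0,-0.001,0,0,0],[0,0,-0.003,0,0,0],[0,0,-0.006,0,0,0],[0,0,-0.01,0,0,0],[0,0,-0.01,0,0,0]]' 
python3 -c "
from h import *
im=env.read_camera('wrist');cv2.imwrite('pics/w4.png',im)
print(env.get_obs())
"
```

```text
time: 3.38
tool_pos: [0.5635, 0.114, 0.2418]
ee_rot: [-0.0, 0.691, 0.723, -0.0]
wrist_force: [-1.9, 0.0, 3.8]
opening: 0.0074
time: 4.05
tool_pos: [0.5638, 0.114, 0.2522]
ee_rot: [0.0, 0.691, 0.723, 0.0]
wrist_force: [0.3, -0.1, -5.3]
opening: 0.0077
{'time': 4.1, 'joint_positions': array([ 1.18476652e-01,  4.52912862e-01,  1.63729541e+00, -7.96800017e-06,
        1.05063455e+00,  7.27077479e-02]), 'joint_velocities': array([-0.00068473,  0.00596885,  0.0082245 , -0.0011897 , -0.00497433,
        0.00110406]), 'joint_efforts': array([ 4.56977519e-03, -5.79053307e+01, -2.94771481e+01, -7.50963343e-03,
        9.98587813e-02,  2.04901022e-05]), 'tool_pos': array([0.56372236, 0.11392913, 0.25192587]), 'ee_rot': array([2.41258322e-04, 6.90739816e-01, 7.23103289e-01, 2.86997301e-04]), 'wrist_force': array([ 0.82875117,  0.26760961, -4.67450766]), 'wrist_torque': array([-0.0487716 , -0.0305892 ,  0.02315589]), 'opening': 0.007690976847383504}
```

View pics/w4.png

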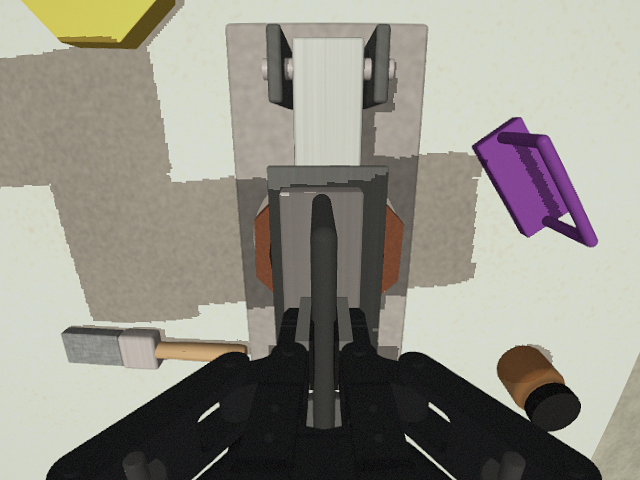

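```bash
python3 - <<'E'
from h import *
a=cv2.imread("pics/scene0.png");b=cv2.imread("pics/side0.png")
cv2.imwrite("pics/s2.png",cv2.resize(a[225:315,205:275],None,fx=6.5,fy=6.5,interpolation=2))
cv2.imwrite("pics/d2.png",cv2.resize(b[275:360,295:375],None,fx=7,fy=7,interpolation=2))
goto([.5637,.1139,.335],down(92.7))
E
```

```text
row [-0.      0.     -0.0831] [ 0.04 -0.   -0.08] pos [0.5637 0.1139 0.2519] t 4.1
```

View pics/s2.png

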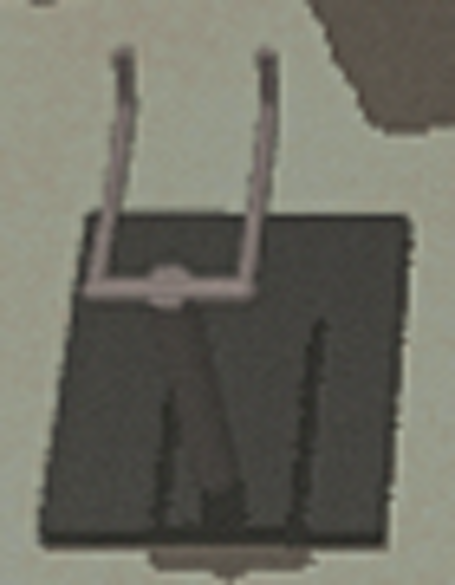

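View pics/d2.png

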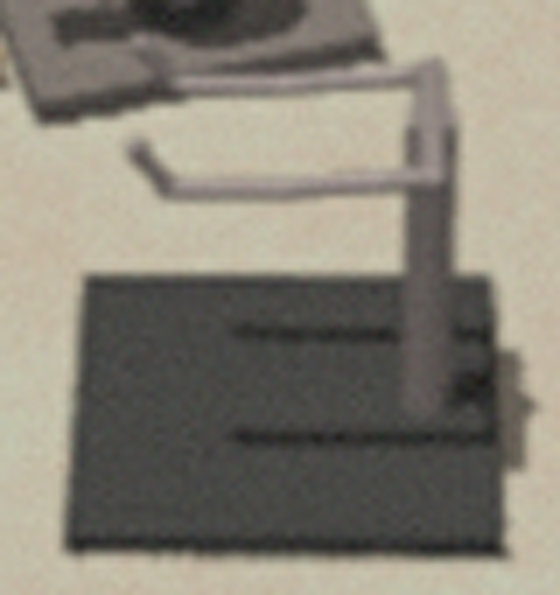

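```bash
python3 - <<'E'
from h import *
from scipy.optimize import least_squares
np.set_printoptions(precision=4,suppress=True)
P=lambda c:np.array([(-.04,-.03,.173),(-.04,.03,.173),(.07,-.03,.15),(.07,.03,.15),(c-.085,-.075,.014),(c-.085,.075,.014),(c+.085,.075,.014),(c+.085,-.075,.014)])
s=np.array([(123,55),(267,55),(92,288),(249,288),(92,215),(408,217),(385,537),(42,533)])/6.5+[205,225]
d=np.array([(138,148),(146,42),(436,180),(432,68),(70,540),(90,280),(490,280),(502,545)])/7+[295,275]
def res(q):
    x,y,a,c=q;p=P(c);w=np.c_[x+np.cos(a)*p[:,0]-np.sin(a)*p[:,1],y+np.sin(a)*p[:,0]+np.cos(a)*p[:,1],p[:,2]]
    return np.r_[(proj("scene",w)-s).ravel(),(proj("side",w)-d).ravel()]
r=least_squares(res,[.542,-.276,-.27,0.01],loss="soft_l1")
print(r.x,np.degrees(r.x[2]));print(r.fun.reshape(-1,8,2) if 0 else res(r.x).reshape(2,8,2).round(1).tolist())
x,y,a,c=r.x;ax=np.array([np.cos(a),np.sin(a)])
for k in (-.09,0,.01): print(k,np.array([x,y])+k*ax)
E
python3 -m creep '[[0,0,-0.004,0,0,0],[0,0,-0.012,0,0,0],[0,0,-0.025,0,0,0],[0,0,-0.04,0,0,0],[0,0,-0.055,0,0,0],[0,0,-0.07,0,0,0],[0,0,-0.08,0,0,0],[0,0,-0.083,0,0,0]]'
```

```text
[ 0.5428 -0.2749 -0.266   0.016 ] -15.240920983447175
[[[-0.2, -0.5], [-0.2, -0.4], [1.0, 2.2], [-0.2, 2.3], [-1.3, -0.5], [0.2, -0.7], [-0.3, -0.1], [-1.2, 0.5]], [[-0.2, -0.8], [-0.6, -0.4], [-0.1, 1.5], [-0.1, 2.7], [-0.5, -0.8], [-0.8, -1.4], [0.8, -1.2], [1.2, -1.2]]]
-0.09 [ 0.4559 -0.2512]
0 [ 0.5428 -0.2749]
0.01 [ 0.5524 -0.2775]
time: 4.77
tool_pos: [0.5639, 0.114, 0.3367]
ee_rot: [0.001, 0.691, 0.723, 0.001]
wrist_force: [-0.4, -0.5, -4.0]
opening: 0.0077
```

```bash
python3 -c "
from h import *
goto([.456,-.2512,.335],down(74.8))"
```

```text
row [-0.3598 -0.1245  0.0013] [ 0.17 -0.04 17.82] pos [0.5639 0.114  0.3367] t 4.7667
```

```bash
python3 -m creep '[[-0.006,-0.002,0,0,0,0],[-0.02,-0.007,0,0,0,1],[-0.04,-0.014,0,0,0,2],[-0.064,-0.022,0,0,0,3],[-0.09,-0.031,0,0,0,4],[-0.117,-0.04,0,0,0,5.5],[-0.145,-0.05,0,0,0,7],[-0.173,-0.06,0,0,0,8.5]]'
python3 -c "
from h import *
goto([.456,-.2512,.335],down(74.8))"
```

```text
time: 5.43
tool_pos: [0.51, -0.0637, 0.3336]
ee_rot: [-0.001, 0.743, 0.669, -0.001]
wrist_force: [1.4, -0.8, -5.0]
opening: 0.0076
row [-0.1921 -0.034  -0.0013] [-0.1   0.01  9.18] pos [ 0.51   -0.0637  0.3336] t 5.4333
```

```bash
python3 -m creep '[[-0.027,-0.005,0,0,0,1.5],[-0.055,-0.01,0,0,0,3],[-0.083,-0.015,0,0,0,4.5],[-0.11,-0.02,0,0,0,6],[-0.135,-0.024,0,0,0,7],[-0.157,-0.028,0,0,0,8],[-0.173,-0.031,0,0,0,9],[-0.183,-0.033,-0.001,0,0,9.2]]'
python3 -m creep '[[-0.005,0,0,0,0,0],[-0.008,0,0,0,0,0],[-0.009,0,0,0,0,0],[-0.009,0,0,0,0,0]]'
python3 -c "
from h import *
import pickle
c=env.calibration('wrist');im=env.read_camera('wrist');cv2.imwrite('pics/w5.png',im);pickle.dump(c,open('w5.pkl','wb'))
cv2.imwrite('pics/d5.png',env.read_camera('side')[150:390,200:520][:, :] )
goto([.456,-.2512,.335],down(74.8))"
```

```text
time: 6.1
tool_pos: [0.4582, -0.2423, 0.3345]
ee_rot: [-0.001, 0.795, 0.607, -0.001]
wrist_force: [0.5, 0.6, -6.0]
opening: 0.0078
time: 6.43
tool_pos: [0.4577, -0.2486, 0.3354]
ee_rot: [-0.0, 0.794, 0.608, 0.0]
wrist_force: [0.7, 0.3, -5.8]
opening: 0.0073
row [-0.0032 -0.001   0.0005] [-0.01 -0.01  0.18] pos [ 0.4578 -0.2484  0.3355] t 6.5333
```

View pics/w5.png

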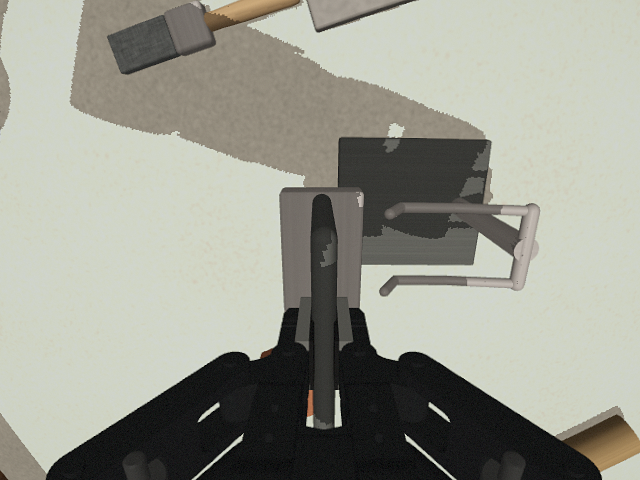

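View pics/d5.png

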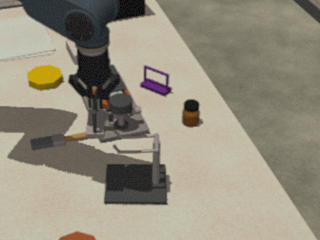

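```bash
python3 - <<'E'
from h import *
import pickle
np.set_printoptions(precision=4,suppress=True)
c=pickle.load(open('w5.pkl','rb'))
H=np.array([.5428,-.2749]);a=np.radians(-15.24);M=np.array([[np.cos(a),np.sin(a)],[-np.sin(a),np.cos(a)]])
for uv in ((389,212),(385,291)): p=atz("wrist",*uv,.172,c); print("tip",p,M@(p[:2]-H))
for uv in ((531,209),(518,287)): p=atz("wrist",*uv,.150,c); print("corner",p,M@(p[:2]-H))
T=np.array([.4578,-.2484])
for uv in ((321,200),): 
    p=atz("wrist",*uv,.2815,c); print("bar end rel tcp",M@(p[:2]-T))
for u in (281,362): p=atz("wrist",u,190,.222,c); print("block top far edge rel",M@(p[:2]-T))
E
```

```text
tip [ 0.5083 -0.2355  0.172 ] [-0.0437  0.029 ]
tip [ 0.4932 -0.2945  0.172 ] [-0.0426 -0.032 ]
corner [ 0.6186 -0.2677  0.15  ] [0.0712 0.0268]
corner [ 0.6033 -0.3327  0.15  ] [ 0.0735 -0.0399]
bar end rel tcp [-0.0012  0.0576]
block top far edge rel [-0.0229  0.0501]
block top far edge rel [0.0203 0.0503]
```

Prong tips at (389,212) and (385,291) agree with the fit to within 3 mm. Now lowering beside the tips.

```bash
python3 - <<'E'
from h import *
H=np.array([.5428,-.2749]);a=np.radians(-15.24);M=np.array([[np.cos(a),np.sin(a)],[-np.sin(a),np.cos(a)]])
for x in(-.088,): p=H+M.T@[x,-.0015]; goto([*p,.239],down(74.76))
E
```

```text
row [-0.0048  0.001   0.0965] [-0.01 -0.01  0.22] pos [ 0.4578 -0.2484  0.3355] t 6.5333
```

```bash

python3 -m creep '[[-0.001,0,0.006,0,0,0.1],[-0.003,0.001,0.02,0,0,0.2],[-0.004,0.001,0.04,0,0,0.2],[-0.004,0.001,0.06,0,0,0.2],[-0.004,0.001,0.078,0,0,0.2],[-0.004,0.001,0.09,0,0,0.2],[-0.004,0.001,0.096,0,0,0.2],[-0.004,0.001,0.096,0,0,0.2]]'
python3 -m creep '[[0,0,0,0,0,0],[0,0,0,0,0,0]]'
python3 - <<'E'
from h import *
import pickle
c=env.calibration('wrist');im=env.read_camera('wrist');cv2.imwrite('pics/w6.png',im);pickle.dump(c,open('w6.pkl','wb'))
cv2.imwrite('pics/d6.png',cv2.resize(env.read_camera('side')[200:360,220:420],None,fx=3.5,fy=3.5,interpolation=2))
H=np.array([.5428,-.2749]);a=np.radians(-15.24);M=np.array([[np.cos(a),np.sin(a)],[-np.sin(a),np.cos(a)]])
for x in(-.088,.003): p=H+M.T@[x,-.0015]; goto([*p,.239],down(74.76))
E
```

```text
time: 7.2
tool_pos: [0.4573, -0.2526, 0.2382]
ee_rot: [-0.001, 0.795, 0.607, -0.0]
wrist_force: [-1.1, 0.2, -4.2]
opening: 0.0078
time: 7.37
tool_pos: [0.4579, -0.2532, 0.2404]
ee_rot: [0.001, 0.795, 0.607, 0.0]
wrist_force: [1.2, 0.5, -4.0]
opening: 0.0075
row [-0.0001 -0.0003  0.0014] [ 0.08  0.03 -0.03] pos [ 0.4578 -0.2532  0.2404] t 7.4667
row [-0.      0.0907  0.0015] [ 0.08  0.03 -0.03] pos [ 0.4578 -0.2532  0.2404] t 7.4667
```

View pics/w6.png

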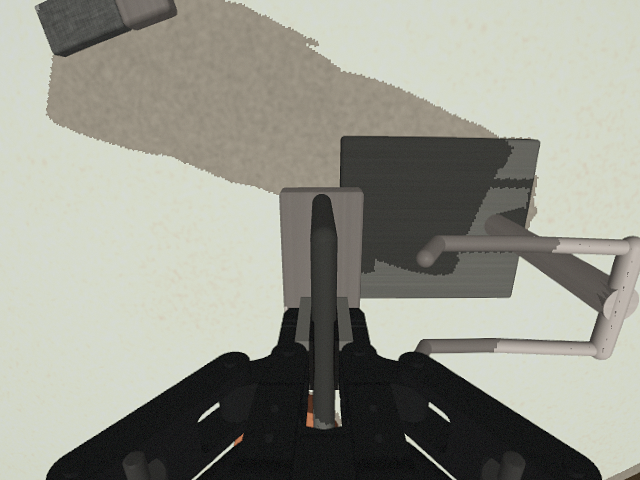

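View pics/d6.png

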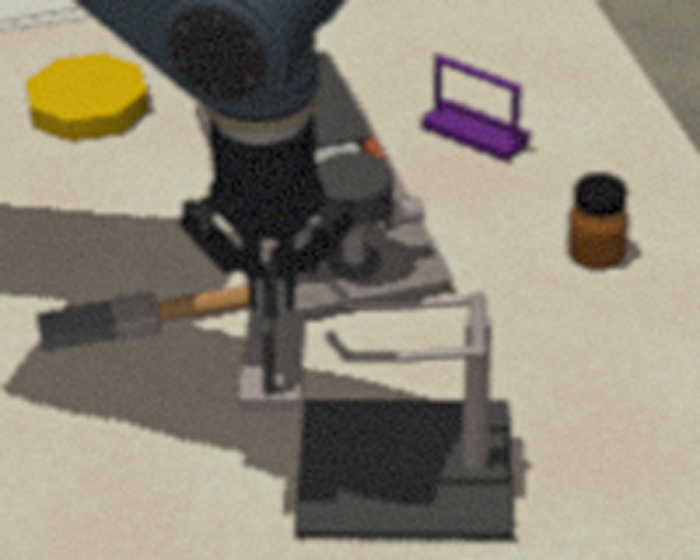

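```bash

python3 -m creep '[[0,0.003,0.001,0,0,0],[0,0.009,0.001,0,0,0],[0,0.017,0.001,0,0,0],[0,0.026,0.001,0,0,0],[0,0.035,0.001,0,0,0],[0,0.043,0.001,0,0,0],[0,0.049,0.001,0,0,0],[0,0.052,0.001,0,0,0]]'
python3 -c "
from h import *
im=env.read_camera('wrist');cv2.imwrite('pics/w7.png',im)
print(env.get_obs()['wrist_force'])"
```

```text
time: 8.13
tool_pos: [0.5086, -0.267, 0.2384]
ee_rot: [0.0, 0.795, 0.607, 0.0]
wrist_force: [-0.8, 0.3, -4.9]
opening: 0.0073
[-0.87081261  0.07910786 -5.51431828]
```

View pics/w7.png

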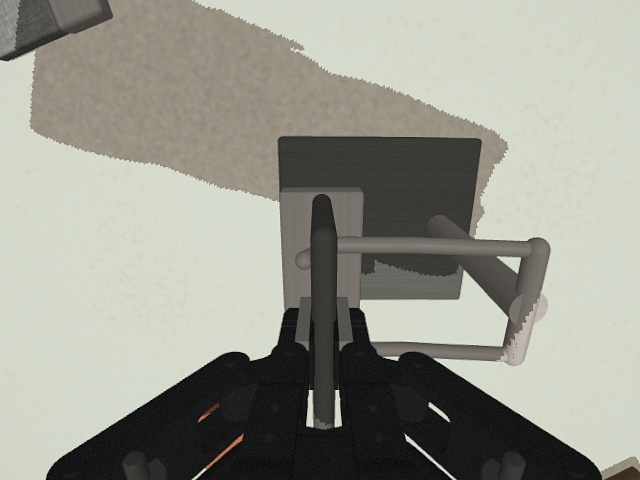

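```bash
python3 - <<'E'
from h import *
import pickle
np.set_printoptions(precision=4,suppress=True)
im=cv2.imread('pics/w7.png');cv2.imwrite('pics/w7c.png',cv2.resize(im[170:310,270:400],None,fx=4.2,fy=4.2,interpolation=2))
c=pickle.load(open('w6.pkl','rb'))
H=np.array([.5428,-.2749]);a=np.radians(-15.24);M=np.array([[np.cos(a),np.sin(a)],[-np.sin(a),np.cos(a)]])
T=np.array([.4578,-.2532])
for uv,z in (((322,228),.193),((321,195),.129),((281,188),.128),((362,188),.128)): 
    p=atz("wrist",*uv,z,c); print(uv,M@(p[:2]-T))
for uv,z in (((430,258),.172),((470,243),.15),((480,345),.15)): 
    p=atz("wrist",*uv,z,c); print(uv,M@(p[:2]-H))
E
```

```text
(322, 228) [-0.0003  0.0491]
(321, 195) [-0.0009  0.048 ]
(281, 188) [-0.0221  0.0516]
(362, 188) [0.0208 0.0516]
(430, 258) [-0.0412  0.0278]
(470, 243) [-0.0145  0.027 ]
(480, 345) [ 0.0002 -0.0334]
```

View pics/w7c.png

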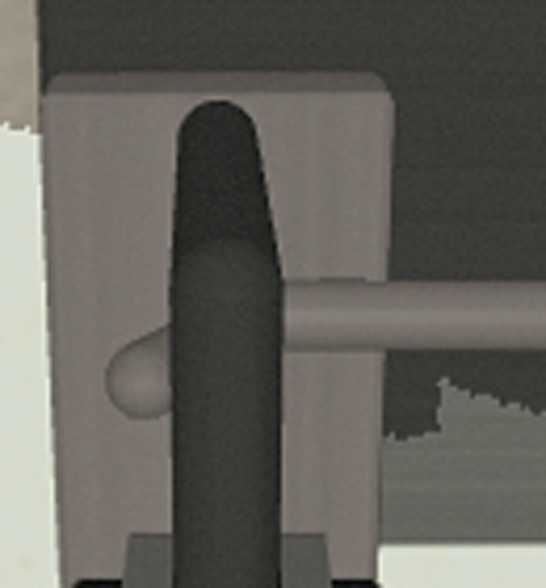

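Past the tips (tip at (303,258)), with the bar centred on the prongs to within about 2 mm. Continuing in, then lowering.

```bash

python3 -m creep '[[0,0.003,0,0,0,0],[-0.001,0.009,0,0,0,0],[-0.001,0.017,0,0,0,0],[-0.001,0.025,0,0,0,0],[-0.001,0.032,0,0,0,0],[-0.001,0.037,0,0,0,0],[-0.001,0.039,0,0,0,0],[-0.001,0.039,0,0,0,0]]'
python3 -m creep '[[0,0,0.003,0,0,0],[0,0,0.007,0,0,0],[0,0,0.011,0,0,0],[0,0,0.015,0,0,0],[0,0,0.019,0,0,0],[0,0,0.022,0,0,0],[0,0,0.024,0,0,0],[0,0,0.024,0,0,0]]'
python3 -c "
from h import *
im=env.read_camera('wrist');cv2.imwrite('pics/w8.png',im)
cv2.imwrite('pics/d8.png',cv2.resize(env.read_camera('side')[200:360,260:420],None,fx=3.5,fy=3.5,interpolation=2))
print(env.get_obs()['wrist_force'])"
```

```text
time: 8.85
tool_pos: [0.5454, -0.2781, 0.2383]
ee_rot: [-0.0, 0.795, 0.607, -0.0]
wrist_force: [0.2, 0.5, -5.1]
opening: 0.0079
time: 9.52
tool_pos: [0.5449, -0.278, 0.214]
ee_rot: [-0.0, 0.795, 0.607, -0.0]
wrist_force: [0.2, -0.2, -5.2]
opening: 0.0078
[ 0.05002378  0.34616796 -4.58652417]
```

View pics/w8.png

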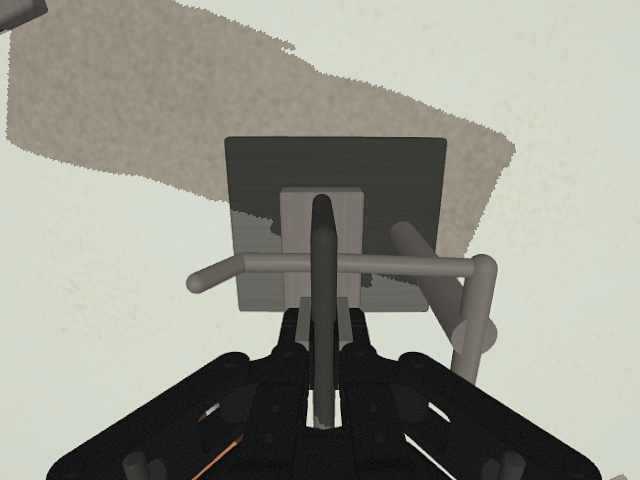

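View pics/d8.png

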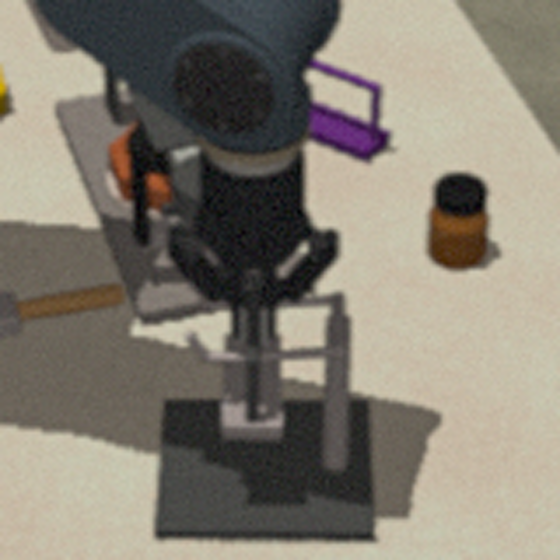

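Bar over the prongs near the middle. Wrist force is still -5 N, so it hasn't touched yet. Lowering in small steps.

```bash

python3 -m creep '[[0,0,0.001,0,0,0],[0,0,0.002,0,0,0],[0,0,0.003,0,0,0],[0,0,0.003,0,0,0]]'
python3 -m creep '[[0,0,0.001,0,0,0],[0,0,0.002,0,0,0],[0,0,0.002,0,0,0]]'
```

```text
time: 9.95
tool_pos: [0.545, -0.278, 0.2114]
ee_rot: [-0.0, 0.795, 0.607, -0.0]
wrist_force: [0.3, -1.0, -4.5]
opening: 0.0078
time: 10.2
tool_pos: [0.5452, -0.2781, 0.21]
ee_rot: [0.0, 0.795, 0.607, 0.0]
wrist_force: [-2.4, 0.7, 2.0]
opening: 0.0075
```

```bash

python3 -m creep '[[0,0,0,0,0,0],[0,0,0,0,0,0],[0,0,0,0,0,0],[0,0,0,0,0,0],[0,0,0,0,0,0],[0,0,0,0,0,0],[0,0,0,0,0,0],[0,0,0,0,0,0]]' 0.036
python3 -c "
from h import *
im=env.read_camera('wrist');cv2.imwrite('pics/w9.png',im)
print(env.get_obs()['wrist_force'])"
```

```text
time: 10.87
tool_pos: [0.5451, -0.2781, 0.2095]
ee_rot: [0.0, 0.795, 0.607, -0.0]
wrist_force: [-0.1, -0.1, -0.8]
opening: 0.036
[-1.31072775  0.05340506 -0.18177741]
```

View pics/w9.png

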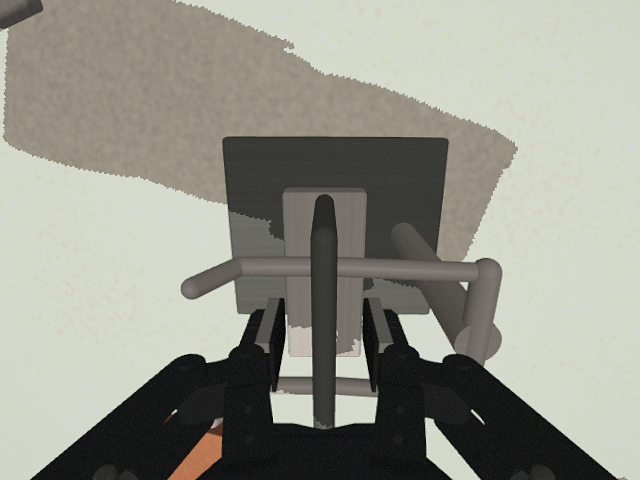

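The weight hangs on both prongs (rows 265 and 385) and the fingers are clear of the bar. Rising straight up.

```bash

python3 -m creep '[[0,0,-0.003,0,0,0],[0,0,-0.01,0,0,0],[0,0,-0.02,0,0,0],[0,0,-0.035,0,0,0],[0,0,-0.055,0,0,0],[0,0,-0.08,0,0,0],[0,0,-0.105,0,0,0],[0,0,-0.12,0,0,0]]'
python3 -c "
from h import *
import pickle
c=env.calibration('wrist');im=env.read_camera('wrist');cv2.imwrite('pics/w10.png',im)
cv2.imwrite('pics/d10.png',cv2.resize(env.read_camera('side')[190:360,240:420],None,fx=3.5,fy=3.5,interpolation=2))
goto([.50,-.02,.33],down(93))"
```

```text
time: 11.58
tool_pos: [0.5454, -0.2782, 0.3336]
ee_rot: [0.002, 0.795, 0.607, 0.001]
wrist_force: [0.1, -0.1, 0.2]
opening: 0.0359
row [ 0.2373 -0.1122  0.0026] [  0.32   0.15 -18.28] pos [ 0.5457 -0.2784  0.3337] t 11.6833
```

View pics/w10.png

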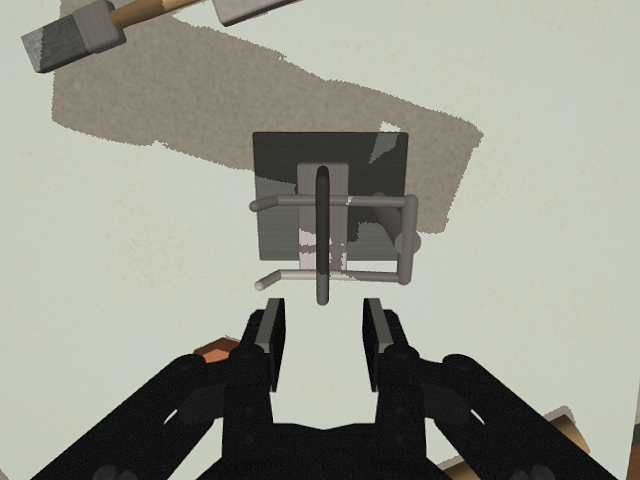

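View pics/d10.png

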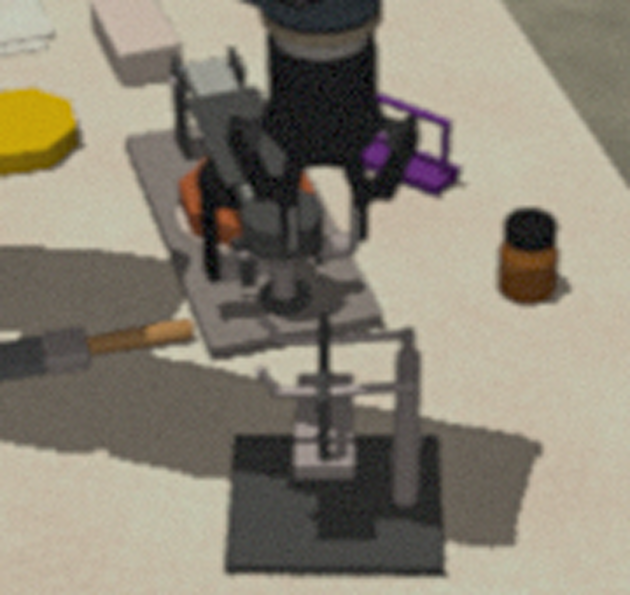

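```bash
python3 -c "
from h import *
goto([.509,-.09,.33],down(93))"
python3 -m creep '[[0.02,-0.01,0.0,0,0,-2],[0.05,-0.026,0.003,0,0,-5],[0.08,-0.042,0.003,0,0,-9],[0.115,-0.06,0.003,0,0,-12],[0.145,-0.074,0.003,0,0,-15],[0.166,-0.084,0.003,-0.3,0,-18.2],[0.172,-0.085,0.003,-0.3,0,-18.2],[0.172,-0.085,0.003,-0.3,0,-18.2]]'
python3 -c "
from h import *
import pickle
c=env.calibration('wrist');im=env.read_camera('wrist');cv2.imwrite('pics/w11.png',im);pickle.dump(c,open('w11.pkl','wb'))
cv2.imwrite('pics/w11c.png',cv2.resize(im[130:400,220:480],None,fx=2.2,fy=2.2,interpolation=2))
goto([.509,-.0325,.33],down(93))"
```

```text
row [ 0.1721 -0.0851  0.0029] [  0.32   0.15 -18.28] pos [ 0.5457 -0.2784  0.3337] t 11.6833
time: 12.35
tool_pos: [0.5082, -0.0885, 0.3266]
ee_rot: [0.002, 0.688, 0.725, 0.002]
wrist_force: [1.0, -0.6, -0.5]
opening: 0.0361
row [ 0.057   0.0035 -0.0035] [ 0.29  0.06 -0.07] pos [ 0.5085 -0.0896  0.3266] t 12.4
```

View pics/w11.png

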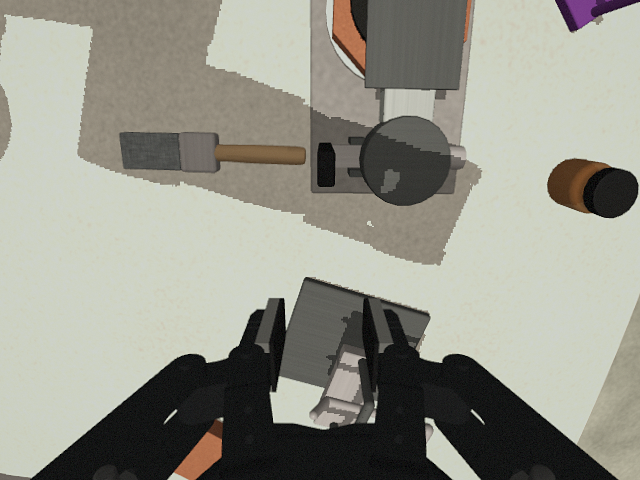

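```bash
python3 -c "
import cv2
im=cv2.imread('pics/w11.png')
cv2.imwrite('pics/w11d.png',cv2.resize(im[110:220,290:470],None,fx=4.4,fy=4.4,interpolation=2))"
```

```text
(no output)
```

View pics/w11d.png

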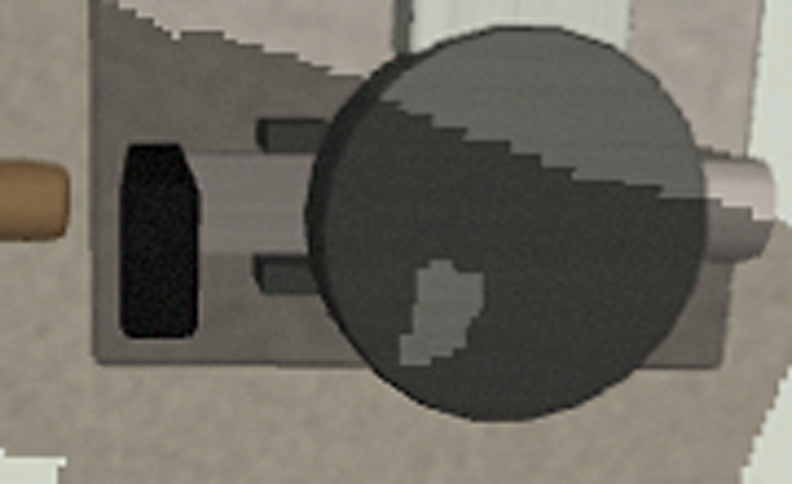

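```bash
python3 - <<'E'
from h import *
import pickle
np.set_printoptions(precision=4,suppress=True)
c=pickle.load(open('w11.pkl','rb'))
p=atz("wrist",326.1,169.1,.165,c);q=atz("wrist",405.5,160.5,.118,c);print(p,q)
f=3.3
x,e=tri([("wrist",326.1,169.1,c),("scene",200+391/f,180+131/f),("side",220+263/f,180+190/f)]);print(x,e)
t=p[:2]
goto([t[0],t[1],.197],down(93))
goto([t[0],t[1],.27],down(93))
E
```

```text
[ 0.508  -0.0333  0.165 ] [ 0.5714 -0.029   0.118 ]
[ 0.5122 -0.0313  0.1726] [np.float64(0.004418259345261197), np.float64(0.0041222187659829095), np.float64(0.0032045006425477558)]
row [0.0564 0.0018 0.1295] [ 0.29  0.06 -0.07] pos [ 0.5085 -0.0896  0.3266] t 12.4
row [0.0563 0.0022 0.0565] [ 0.29  0.06 -0.07] pos [ 0.5085 -0.0896  0.3266] t 12.4
```

```bash

python3 -m creep '[[0.02,0.001,0.01,0.3,0,0],[0.045,0.002,0.02,0.3,0,0],[0.056,0.002,0.04,0.3,0,0],[0.056,0.002,0.055,0.3,0,0],[0.056,0.002,0.062,0.3,0,0],[0.056,0.002,0.062,0.3,0,0],[0.056,0.002,0.062,0.3,0,0]]' 0.042
python3 -c "
from h import *
im=env.read_camera('wrist');cv2.imwrite('pics/w12.png',im)
goto([.508,-.0333,.201],down(93))"
```

```text
time: 12.98
tool_pos: [0.5082, -0.0347, 0.2647]
ee_rot: [0.0, 0.689, 0.724, -0.0]
wrist_force: [0.9, -0.5, 0.5]
opening: 0.042
row [ 0.0014 -0.0003  0.0642] [ 0.04  0.06 -0.16] pos [ 0.5083 -0.0347  0.2652] t 13.0333
```

View pics/w12.png

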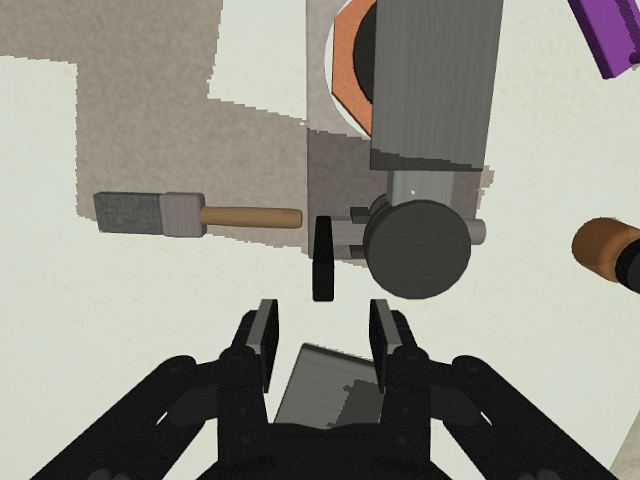

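The paddle (323,270) is centred between the pads (270/378). Descending.

```bash

python3 -m creep '[[0.001,0,0.01,0,0,0],[0.001,0,0.025,0,0,0],[0.001,0,0.04,0,0,0],[0.001,0,0.052,0,0,0],[0.001,0,0.06,0,0,0],[0.001,0,0.064,0,0,0],[0.001,0,0.064,0,0,0],[0.001,0,0.064,0,0,0]]'
python3 -c "
from h import *
im=env.read_camera('wrist');cv2.imwrite('pics/w13.png',im)
print(env.get_obs()['wrist_force'])
goto([.508,-.0333,.201],down(93))"
```

```text
time: 13.7
tool_pos: [0.508, -0.0329, 0.2009]
ee_rot: [0.0, 0.689, 0.725, -0.0]
wrist_force: [1.3, 0.2, 0.6]
opening: 0.0418
[-0.56209479 -0.37223939  0.7137053 ]
row [-0.0004 -0.0002  0.0001] [ 0.06  0.06 -0.08] pos [ 0.5081 -0.0329  0.2011] t 13.75
```

View pics/w13.png

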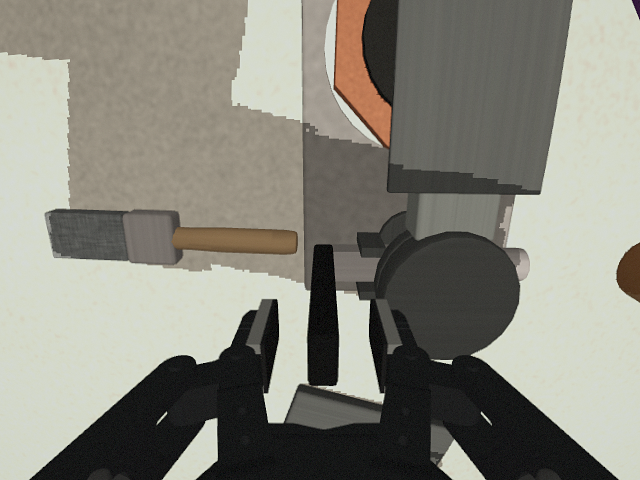

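```bash

python3 -m creep '[[0,0,0,0,0,0],[0,0,0,0,0,0],[0,0,0,0,0,0],[0,0,0,0,0,0],[0,0,0,0,0,0],[0,0,0,0,0,0],[0,0,0,0,0,0]]' 0 90
python3 -c "
from h import *
goto([.508,-.0333,.201],down(93))"
```

```text
time: 14.33
tool_pos: [0.5077, -0.0329, 0.2011]
ee_rot: [0.0, 0.689, 0.725, -0.0]
wrist_force: [-3.4, -0.3, 5.2]
opening: 0.0111
row [-0.0005  0.0003  0.0001] [-0.    0.05 -0.1 ] pos [ 0.5077 -0.0329  0.2011] t 14.3333
```

```bash

python3 -m creep '[[0,-0.002,0,0,0,0],[0,-0.005,0,0,0,0],[0,-0.008,0,0,0,0],[0,-0.011,0,0,0,0],[0,-0.013,0,0,0,0],[0,-0.014,0,0,0,0],[0,-0.014,0,0,0,0],[0,-0.014,0,0,0,0]]' 
python3 -c "
from h import *
im=env.read_camera('wrist');cv2.imwrite('pics/w14.png',im)
o=env.get_obs();print(o['wrist_force'],o['tool_pos'])
"
```

```text
time: 15.0
tool_pos: [0.495, -0.0335, 0.2011]
ee_rot: [0.002, 0.689, 0.725, 0.001]
wrist_force: [9.2, 1.2, -2.3]
opening: 0.0107
[ 8.98665207  1.39697641 -2.16643127] [ 0.49498688 -0.03347422  0.20110631]
```

View pics/w14.png

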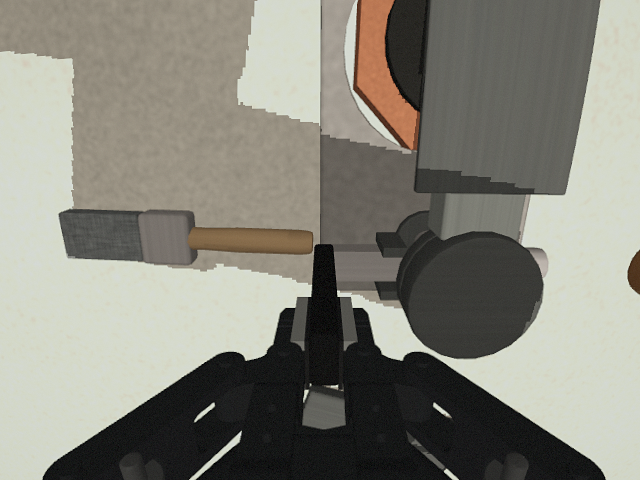

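Latch drawn about 12.7 mm, with the 9 N spring force matching. Next is the arc table for lifting about the hinge.

```bash
python3 -c "
import numpy as np
for d in [.7,2,3.5,5,6.5,8,9.3,10,10.8,20.6,21.2]:
    t=np.radians(d);print(d,round(.2645*(1-np.cos(t))+.1036*np.sin(t),4),round(-(.2645*np.sin(t)+.1036*(np.cos(t)-1)),4))"
```

```text
0.7 0.0013 -0.0032
2 0.0038 -0.0092
3.5 0.0068 -0.016
5 0.01 -0.0227
6.5 0.0134 -0.0293
8 0.017 -0.0358
9.3 0.0202 -0.0414
10 0.022 -0.0444
10.8 0.0241 -0.0477
20.6 0.0534 -0.0864
21.2 0.0554 -0.0886
```

```bash

python3 -m creep '[[0.0013,-0.0005,-0.0032,0,-0.7,0],[0.0038,-0.0005,-0.0092,0,-2,0],[0.0068,-0.0005,-0.016,0,-3.5,0],[0.01,-0.0005,-0.0227,0,-5,0],[0.0134,-0.0005,-0.0293,0,-6.5,0],[0.017,-0.0005,-0.0358,0,-8,0],[0.0202,-0.0005,-0.0414,0,-9.3,0],[0.022,-0.0005,-0.0444,0,-10,0]]' 
python3 -c "
from h import *
im=env.read_camera('wrist');cv2.imwrite('pics/w15.png',im)
o=env.get_obs();print(o['wrist_force'],o['tool_pos'],o['wrist_torque'])
"
```

```text
time: 15.72
tool_pos: [0.4932, -0.0111, 0.2456]
ee_rot: [0.065, 0.686, 0.722, -0.059]
wrist_force: [9.4, -1.2, -6.9]
opening: 0.0108
[ 9.88929912 -2.09614596 -5.09167404] [ 0.49323081 -0.01099661  0.24591429] [-0.16824836 -1.10136103 -0.06140288]
```

View pics/w15.png

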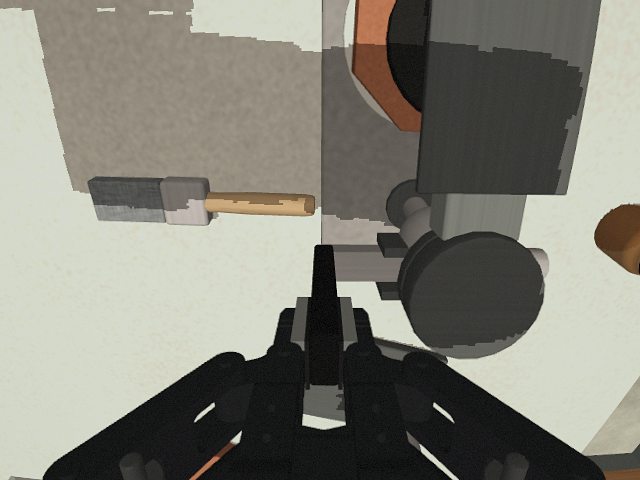

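The beam is rising with the tool: paddle and coupler are unchanged in the view and the ball is showing underneath. Lifting the rest of the way.

```bash

python3 -m creep '[[0.0013,0,-0.0032,0,-0.7,0],[0.0038,0,-0.0092,0,-2,0],[0.0068,0,-0.016,0,-3.5,0],[0.01,0,-0.0227,0,-5,0],[0.0134,0,-0.0293,0,-6.5,0],[0.017,0,-0.0358,0,-8,0],[0.0202,0,-0.0414,0,-9.3,0],[0.0241,0,-0.0477,0,-10.8,0]]' 
python3 -m creep '[[0,0,0,0,0,0],[0,0,0,0,0,0],[0,0,0,0,0,0],[0,0,0,0,0,0],[0,0,0,0,0,0],[0,0,0,0,0,0]]'
python3 -c "
from h import *
im=env.read_camera('wrist');cv2.imwrite('pics/w16.png',im)
cv2.imwrite('pics/d16.png',cv2.resize(env.read_camera('side')[170:360,230:420],None,fx=3.1,fy=3.1,interpolation=2))
cv2.imwrite('pics/s16.png',cv2.resize(env.read_camera('scene')[170:320,200:440],None,fx=3.3,fy=3.3,interpolation=2))
o=env.get_obs();print(o['time'],o['wrist_force'],o['tool_pos'],o['joint_positions'],o['joint_velocities'])
"
```

```text
time: 16.43
tool_pos: [0.4912, 0.0207, 0.2877]
ee_rot: [0.132, 0.677, 0.713, -0.124]
wrist_force: [9.2, 1.5, -7.0]
opening: 0.0109
time: 16.93
tool_pos: [0.4912, 0.0206, 0.2875]
ee_rot: [0.132, 0.677, 0.713, -0.124]
wrist_force: [9.2, -0.1, -7.7]
opening: 0.0106
17.0833 [ 8.71609672 -0.260125   -6.94084948] [0.49122134 0.02060277 0.28749054] [ 0.0863103   0.28656749  1.82111743 -0.41406349  1.08227926  0.24019155] [-0.00063969  0.00053196 -0.00127025 -0.00077857  0.00084897  0.00115532]
```

View pics/w16.png

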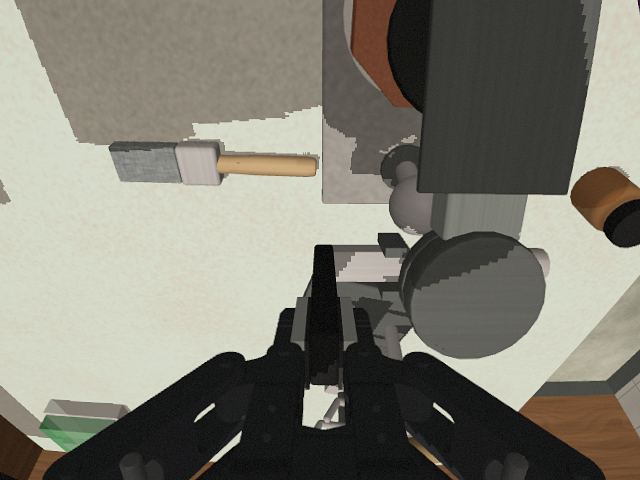

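View pics/d16.png

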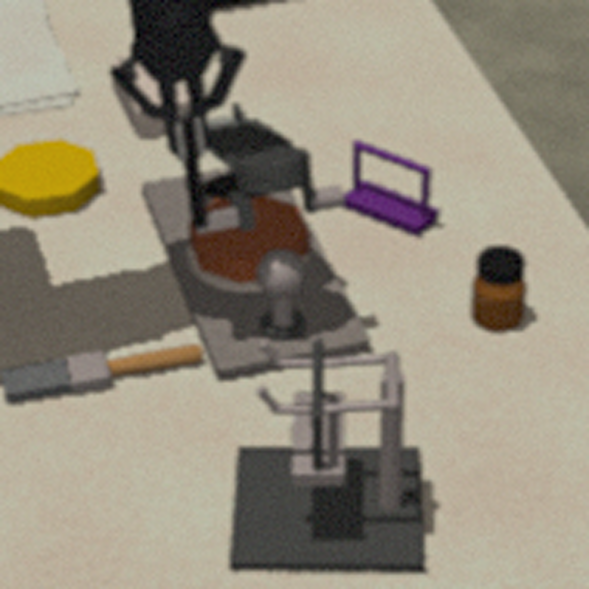

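View pics/s16.png

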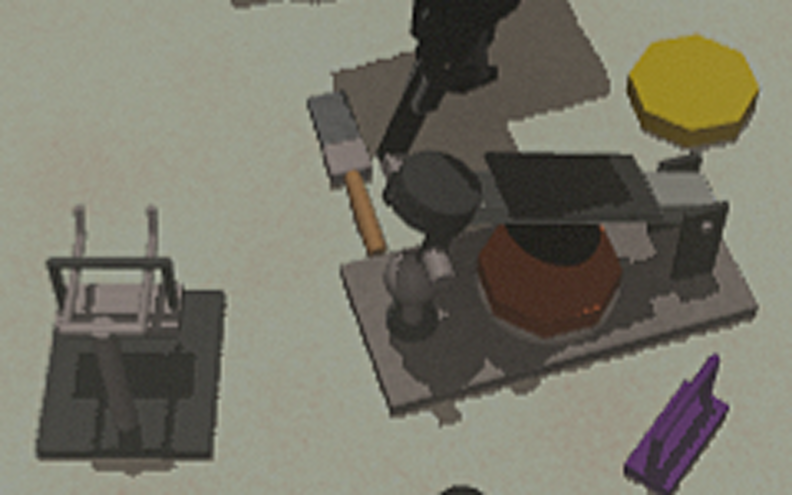

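Beam held up at about 21° (0.36 rad), ball exposed, weight on both prongs, tile and bystanders in place. Handing in.

```bash
python3 -c "
from bench import env
print(env.close_job()); o=env.get_obs(); print(o['time'],o['wrist_force'],o['tool_pos'],o['opening'])"
```

```text
the job is handed in; nothing more can be done
None
the job is handed in; nothing more can be done
```

The press is open and I handed the job in at about 17 s of the 51 s allowed, with the gripper still holding the beam up by the latch paddle. I get no verdict back, so this rests on my own last checks.

**What I did:**
- **Weight:** I gripped the steel weight by its bar and carried it to the hook stand. I brought it in over the prong tips, lowered it until the load came off the wrist, and let go.
- **Latch:** I drew the paddle out about 12.7 mm. The 9 N spring force fits that travel.
- **Beam:** I lifted it by the paddle along its hinge arc, turning the tool with it.

**What the last checks showed:**
- **Beam angle:** The tool had tilted about 21° (0.36 rad) from vertical, and the paddle and coupler had not shifted in the wrist view. By geometry the coupler is just over 90 mm up. I did not measure that height directly.
- **Hold:** The arm was at rest with a steady load of about 7 N downward and 9 N sideways from the latch spring. The side view shows the ball clear of the coupler.
- **Weight:** It was hanging on both prongs between the tips and the post.
- **Tile and bystanders:** The tile, brush, jar and purple look-alike looked unmoved. I did not measure any of these, and I did not look again at the spare tile or the foam block.

**What disagreed:** The hook position from the fixed cameras and from the wrist camera differed by up to 3 mm. The three-view estimate of the paddle top was about 4 mm inconsistent. Both were within the clearances.

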